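# Hang the washed L-plate level on the drying peg

## Robot

A 6-joint arm with a two-finger parallel gripper is mounted at the origin on the work surface. World frame = base frame: x ahead of the robot, y to its left, z up, the work surface at z = 0. Lengths are in m, angles in rad, forces in N, time in s.
With the tool pointing down it reaches from about 0.3 to 0.85 m from the base axis. Payload 4.2 kg.
Tool frame: the origin (TCP) lies between the finger pads; the fingertips stand 22 mm ahead of it and the grasp point (between the pads) lies 3 mm ahead of it; z points along the fingers, x is the direction in which the jaws open and shut, and the axes are right-handed (so a half turn about z gives the same grasp; the last joint's range is limited). The gripper opens to 91 mm and grips with 3 to 60 N. Pads are 32 mm wide; open, the fingers measure 118 mm over their backs; the gripper's body (76 mm by 178 mm) begins 60 mm behind the grasp point.
Start: joints at [1.238, 0.32, 1.565, -0, 1.257, -0.02], TCP at [0.177, 0.547, 0.236] pointing down, gripper open.
Joint ranges: [-3.11, 3.11], [-0.84, 2.01], [0.21, 2.61], [-1.34, 4.49], [0.05, 2.63], [-2.56, 2.56]. Speed limits (rad/s): [2.57, 2.57, 3.14, 3.14, 3.14, 3.14].

## Interface

Orientations are given as a unit quaternion [w, x, y, z].
In Python, from workcell import manip, optics, order gives the robot as it stands.
- The arm moves only by the shell command python3 -m inch 'ROWS'. ROWS is JSON, a list that holds one entry, the list of rows, each a list of 5 numbers: the shift along the tool's x, y, z in units of 30 mm (1.0 is 30 mm), then the turn about the tool's z in units of 6 degrees (1.0 is 6 degrees), then the closure, from 0 (fully open) to 1 (shut). In form: [[[dx, dy, dz, roll, fingers], ...]]. A call has 1 to 8 rows; each row shifts and turns the commanded pose from where the row before left it, along the tool's axes as they then stand; what a row does not reach is not made up. A row lasts 1/12 s, in which the tool goes at most 41.7 mm and 7.16 degrees, less where a joint would pass 70% of its speed; a pose out of reach is approached as far as the arm can. A call is refused whole if a number of a shift passes 1 or a number of a turn 1, either way. A call with a gripper value outside its range is refused whole. The fingers move at their own pace and stop on an object; the grip force is fixed at half the most. Time passes only in rows, so rows that do not move let the fingers close. It gives the time, the measured TCP pose, the force and the opening at its end, in the units of the state.
- manip.read_state(): the state, without advancing time (a new reading comes with each control period).
- optics.read_camera(name): name is "scene" or "top" or "wrist"; returns a dict with "frame" (480x640x3 uint8, red, green, blue), "z_map" (480x640 float32, m along the optical axis (not along the pixel's ray), 0 where there is no reading), "intrinsics" (3x3 intrinsics, pixels), "k1" (the pictures are not rectified: a ray, as slopes to the right and down, at radius r is drawn at 1 + k1 r^2 times it, then the intrinsics apply), "pose" (4x4, takes a point from camera to world coordinates). Camera axes: x right, y up, looking along -z (the intrinsics and any distortion apply to the point x, -y, -z); pixel columns grow to the right and rows downward; lengths in m; the calibration is good to about 2 mm. A picture is of the moment at which its call begins.
- order.sign_off(): hands the job in, once; it reports no verdict.
The state is a dict: "time_s": time; "qpos": joint angles; "qvel": joint speeds; "tau": joint torques, N m; "tcp_pos": TCP position; "eef_rot": TCP orientation; "force": force on the tool from outside, world axes, zero at the start; "wrist_torque": the same for the moment, N m; "grip_width": opening from 0.0 (shut) to 1.0 (fully open).
Only numpy, scipy, OpenCV 4.12 (cv2) and the standard library are available. Lean on these libraries where they do the work, as an engineer would, in place of code of your own. Each camera call takes 0.05 s, during which the arm holds its last target.

## Task

The white bottle is standing in the way beside the peg, where the plate has to hang: set it down upright in the middle of the black rubber mat first. Then take the L-shaped aluminium plate out of its slotted block and hang it on the stand's peg by the one hole that lets it hang level, long bar on top, let go of it and leave it hanging still. Leave the blue jug, the tin and the brush where they are.

Things in the scene. Friction and masses are not known exactly. Their poses are not given: they have to be found in the camera images.
- plate_centre (a point): Loose L-shaped aluminium plate, uniform, 8 mm thick, 0.28 kg, standing on edge in the slotted block. Axes: x through its thickness, y along the bar, z up. Origin: centre of its 160 mm (y) by 130 mm (z) outline, mid-thickness. Bar: y -80 to +80, z +25 to +65 mm; leg below it: y 0 to +80, z -65 to +25 mm. Pinch it by the bar's top edge, across the 8 mm.
- plate_bar (a point): Same plate: mid-point of the row of holes in its bar (15 mm below the top edge; 50 mm above plate_centre). Five equal round through holes, 13 mm diameter, at y = -44, -22, 0, +22 and +44 mm from this point. The plate hangs level from the hole over its centre of mass, leg down; from any other it tilts by 25 degrees or more.
- rack: Fixed black slotted block holding the plate at the start: two walls with an 11 mm slot between, slot floor 10 mm and wall tops 46 mm above the table. Origin on the table under the plate's centre, same axes as the standing plate; reaches y -15 to +95 mm and 35 mm either way in x. The plate lifts straight up out of it.
- stand: Fixed drying stand; origin on the table under its post (20 x 20 mm). On the post a crossbar 60 mm along y, top at 212 mm. On the crossbar's front (-x side) is a block, 22 mm wide, 32 mm high, front face at x = -26 mm, from which one peg sticks out towards the stand's -x. The foot is 70 mm wide (y), x -50 to +60 mm, 10 mm high.
- peg_nominal (a point): A point on the peg's axis if its block were centred: stand x -65, y 0, height 206 mm; axes as the stand. Steel peg, 8 mm diameter, round end, rising 8 degrees towards its tip at x -100 mm (height 210 mm). CAUTION: block and peg are clamped up to 17 mm to either side (y) of this point, not measured: find the peg by touch or sight. Pushes below 25 N do not shift it.
- bottle_centre (a point): Loose white bottle, 60 mm diameter, 150 mm tall, about 0.3 kg, grey cap of 34 mm diameter on top (from 114 to 150 mm above its foot). Origin on its axis, 75 mm above its foot; z = its axis. At the start it stands on the table beside and below the peg (towards the stand's +y), crowding the space that the plate's leg needs.
- mat: Fixed black rubber mat 160 x 160 mm, 4 mm thick; origin at the centre of its underside, on the table.
- jug: Bystander: blue plastic jug with white cap, 84 mm diameter, 190 mm tall, loose; origin at the centre of its foot.
- tin: Bystander: plain steel tin, 72 mm diameter, 80 mm tall, loose; origin at the centre of its foot.
- brush: Bystander: small brush with a wooden handle lying on the table, loose.
Things that resemble listed ones, but are neither listed nor needed, are in the scene too. Leave any green look-alike of the stand alone. Of the things that look like the part that bears bottle_centre, the smaller one is meant.

How it is judged:
On the way:
1. the bottle stands upright on the mat, let go (horizontal distance between bottle_centre and mat below 0.07 m and angle between bottle_centre's own z axis and vertical below 0.1 rad and height (world z) of bottle_centre below 0.086 m and contact force between the fingers and bottle below 0.1 N and linear speed of bottle below 0.03 m/s), for 0.2 s.
At the end, for the whole second after the job is handed in: The bottle stands upright (within 6 degrees) on the mat, its axis within 70 mm of the mat's centre; the plate hangs from the peg, released and at rest, bar on top and level within 8.5 degrees (centre 135 to 170 mm above the table, within 55 mm of the stand's centre plane sideways) (horizontal distance between bottle_centre and mat below 0.07 m and angle between bottle_centre's own z axis and vertical below 0.1 rad and height (world z) of bottle_centre below 0.086 m and angle between plate_centre's own y axis and vertical between 1.42 and 1.72 rad and angle between plate_centre's own z axis and vertical below 0.25 rad and z of plate_centre in the frame of stand between 0.135 and 0.17 m and x of plate_centre in the frame of stand between -0.11 and -0.01 m and y of plate_centre in the frame of stand between -0.055 and 0.055 m and contact force between plate and stand above 0.8 N and linear speed of plate below 0.03 m/s and angular speed of plate below 0.2 rad/s); the robot touches nothing.
It fails at once if the jug, the tin or the brush is moved by more than 40 mm (distance of any of jug, tin, brush from where it was at the start of the episode above 0.04 m).
It fails at once if the bottle is knocked over (angle between bottle_centre's own z axis and vertical above 0.7 rad).
It also fails if it takes over 67 s, if anything falls off the work surface, if the arm or the gripper's body presses on something with over 40 N, if the wrist force passes 120 N, or if a joint passes its speed limit or range.

## Working session

There is one attempt and no reset: what is moved stays moved. The work goes in short steps, Python scripts to look and compute and a shell command to move; the robot and the scene stay as the last step left them, time stands still between calls to the robot, and variables do not carry over. Pictures are saved under pics/ and viewed, and the job is handed in when it is done.

```bash
ls -la; mkdir -p pics
python3 - <<'E'
from workcell import manip, optics, order
import cv2
s=manip.read_state(); print(s)
for n in ["scene","top","wrist"]:
    c=optics.read_camera(n)
    print(n,c["intrinsics"].tolist(),c["k1"],c["pose"].round(4).tolist())
    cv2.imwrite(f"pics/{n}0.png",c["frame"][:,:,::-1])
E
```

```text
total 12
drwxr-xr-x  3 agent agent 4096 Dec  7 05:35 .
drwxr-xr-x 23 root  root  4096 Dec  7 05:35 ..
drwxr-xr-x  2 agent agent 4096 Dec  7 05:35 pics
{'time_s': 0.0, 'qpos': array([ 1.23802374e+00,  3.20289941e-01,  1.56570874e+00, -2.47201683e-05,
        1.25739437e+00, -2.00217211e-02]), 'qvel': array([ 0.0002128 ,  0.0010521 ,  0.00072094,  0.00146573,  0.00015933,
       -0.00084218]), 'tau': array([-6.34716998e-04, -4.12454402e+01, -2.31969434e+01,  7.24539463e-02,
        4.54474753e-02, -1.48520762e-04]), 'tcp_pos': array([0.17677487, 0.54664504, 0.23510984]), 'eef_rot': array([ 5.24598446e-04,  8.08600299e-01,  5.88357669e-01, -7.31636560e-04]), 'force': array([-0.36350132, -0.00584671,  0.53976004]), 'wrist_torque': array([ 0.048937  , -0.02604165, -0.02712887]), 'grip_width': 1.0017759761200722}
scene [[459.6241083177702, 0.0, 323.174031711673], [0.0, 459.6241083177702, 241.29268404196216], [0.0, 0.0, 1.0]] -0.0584043213612493 [[0.6623, -0.5289, 0.5306, 1.1871], [0.749, 0.4493, -0.487, -0.5593], [0.0192, 0.72, 0.6937, 0.9121], [0.0, 0.0, 0.0, 1.0]]
top [[501.73502532436584, 0.0, 317.68978581165396], [0.0, 501.73502532436584, 234.69329596324388], [0.0, 0.0, 1.0]] 0.036758766587852536 [[-0.0269, 0.9987, -0.0441, 0.5534], [-0.9996, -0.0266, 0.0062, -0.0043], [0.005, 0.0442, 0.999, 1.2688], [0.0, 0.0, 0.0, 1.0]]
wrist [[359.0007728286868, 0.0, 320.38172475133115], [0.0, 359.0007728286868, 235.86243453539447], [0.0, 0.0, 1.0]] -0.011168121795586435 [[0.3077, -0.9229, -0.2313, 0.1123], [0.9515, 0.298, 0.0769, 0.5681], [-0.002, -0.2437, 0.9699, 0.3843], [0.0, 0.0, 0.0, 1.0]]
```

View pics/scene0.png

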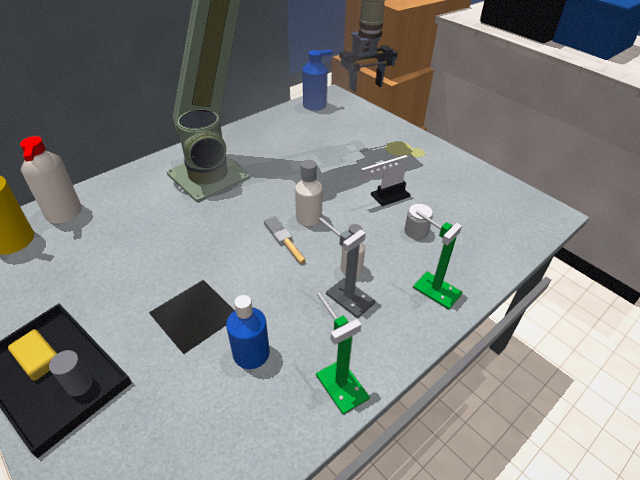

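View pics/top0.png

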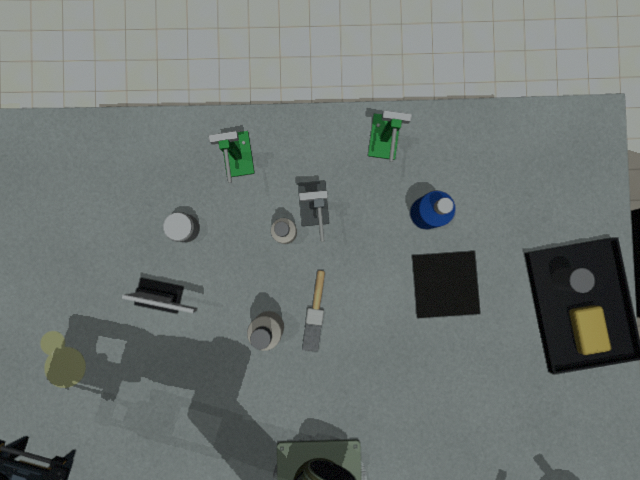

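View pics/wrist0.png

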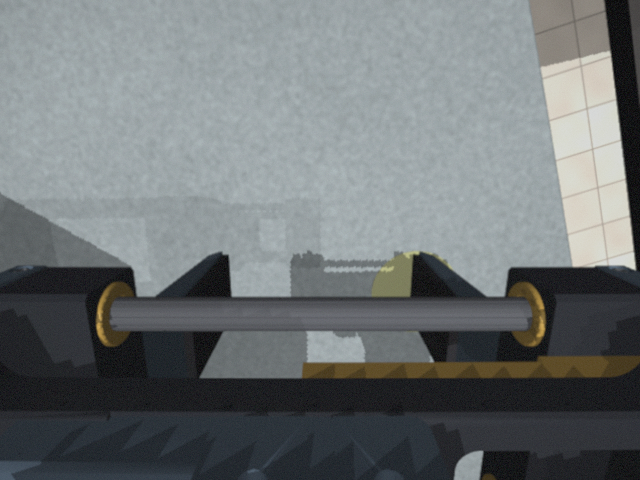

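```bash
cat > h.py <<'E'
import numpy as np, cv2
from workcell import manip, optics, order
from scipy.spatial.transform import Rotation as R
def cloud(c):
    K=c["intrinsics"];k=float(c["k1"]);H,W=c["z_map"].shape
    u,v=np.meshgrid(np.arange(W),np.arange(H))
    p=np.stack([u,v],-1).reshape(-1,1,2).astype(np.float64)
    s=cv2.undistortPoints(p,K,np.array([k,0,0,0.])).reshape(H,W,2)
    z=c["z_map"].astype(float)
    P=np.stack([s[...,0]*z,-s[...,1]*z,-z],-1)
    T=c["pose"]; Wd=P@T[:3,:3].T+T[:3,3]; Wd[z<=0]=np.nan
    return Wd
def proj(c,pts):
    T=c["pose"];q=(np.atleast_2d(pts)-T[:3,3])@T[:3,:3]
    q=q*np.array([1,-1,-1])
    return cv2.projectPoints(q.reshape(-1,1,3),np.zeros(3),np.zeros(3),c["intrinsics"],np.array([float(c["k1"]),0,0,0]))[0].reshape(-1,2)
def RT():
    s=manip.read_state();q=s["eef_rot"];return s,R.from_quat([q[1],q[2],q[3],q[0]]).as_matrix()
E
python3 - <<'E'
from h import *
c=optics.read_camera("top"); np.savez("top0.npz",**c)
d=optics.read_camera("scene"); np.savez("scene0.npz",**d)
W=cloud(c); V=cloud(d)
for n,(a,b) in dict(stand_x=(315,195),peg=(322,238),peg2=(320,215),bot=(283,230),cap=(281,228),big=(263,337),mat=(446,284),plate=(160,300),plL=(125,295),plR=(194,311),tin=(180,226),jug=(445,205),rack=(160,285)).items(): print(n,W[b,a].round(4))
# mat: fit
fr=c["frame"].astype(int)
m=(fr.sum(-1)<110); sub=np.zeros_like(m); sub[240:330,405:490]=1; m&=sub
ys,xs=np.nonzero(m); print("mat rect",cv2.minAreaRect(np.stack([xs,ys],1).astype(np.float32)), np.nanmean(W[m],0), np.nanmedian(W[m],0))
for nm,X in (("top",W),("scene",V)):
  # bottle small : cap
  P=X.reshape(-1,3)
  P=P[np.isfinite(P).all(1)]
  def reg(x0,x1,y0,y1,z0,z1):
    k=(P[:,0]>x0)&(P[:,0]<x1)&(P[:,1]>y0)&(P[:,1]<y1)&(P[:,2]>z0)&(P[:,2]<z1); return P[k]
  g=reg(0.3,0.9,-0.5,0.6,0.15,0.3)
  print(nm,len(g))
  if nm=="scene":np.save("P.npy",P)
  for r,z in (("capsmall",(0.6-.05,.68,.06,.14,.14,.16)),):
    q=reg(*z); print(r,len(q),q.mean(0),q.min(0),q.max(0))
E
```

```text
stand_x [ 0.6839 -0.0074  0.214 ]
peg [ 0.5929 -0.0198  0.209 ]
peg2 [ 0.6419 -0.0169  0.2075]
bot [0.6154 0.066  0.1483]
cap [0.6197 0.07   0.1525]
big [0.3877 0.1102 0.1993]
mat [ 0.4769 -0.3303  0.0053]
plate [0.4653 0.3504 0.1176]
plL [0.48   0.4233 0.1324]
plR [0.4392 0.2717 0.1273]
tin [0.635  0.3131 0.0801]
jug [ 0.6576 -0.2868  0.1909]
rack [0.4943 0.3824 0.0126]
mat rect ((445.5, 284.0), (62.483665466308594, 62.98239517211914), 85.91438293457031) [ 0.47664665 -0.32912549  0.0041875 ] [ 0.47649981 -0.32886433  0.00420152]
top 2228
capsmall 150 [0.61894658 0.07253912 0.15026289] [0.60213719 0.06093676 0.14479101] [0.63562042 0.08589953 0.15520205]
scene 2616
capsmall 67 [0.61840421 0.07155598 0.14856405] [0.60340918 0.06007746 0.14035705] [0.63276995 0.08351295 0.15206293]
```

```bash
cat > an.py <<'E'
from h import *
from scipy.optimize import least_squares
def load(n): return dict(np.load(n))
W=cloud(load("top0.npz")).reshape(-1,3);V=cloud(load("scene0.npz")).reshape(-1,3)
def reg(P,x0,x1,y0,y1,z0,z1):
    P=P[np.isfinite(P).all(1)]
    k=(P[:,0]>x0)&(P[:,0]<x1)&(P[:,1]>y0)&(P[:,1]<y1)&(P[:,2]>z0)&(P[:,2]<z1); return P[k]
for nm,P in (("top",W),("scene",V)):
    q=reg(P,.57,.67,.03,.12,.12,.165)
    print(nm,"cap",len(q),q.min(0).round(4),q.max(0).round(4),q[q[:,2]>.145].mean(0).round(4))
    q=reg(P,.57,.67,.03,.12,.115,.142)
    if len(q)>8:
        f=least_squares(lambda p:np.hypot(q[:,0]-p[0],q[:,1]-p[1])-.017,[.62,.07],loss='soft_l1',f_scale=.003); print(" capside",f.x,len(q))
    q=reg(P,.56,.68,.01,.13,.01,.095)
    if len(q)>8:
        f=least_squares(lambda p:np.hypot(q[:,0]-p[0],q[:,1]-p[1])-.03,[.62,.07],loss='soft_l1',f_scale=.003); print(" body",f.x,len(q))
    # peg
    q=reg(P,.56,.75,-.06,.05,.195,.225)
    q=q[q[:,0]<.64]; 
    A=np.polyfit(q[:,0],q[:,1],1);B=np.polyfit(q[:,0],q[:,2],1)
    print(" peg n",len(q),"x",q[:,0].min(),q[:,0].max(),"y(x)",A,"yaw",np.degrees(np.arctan(A[0])),"y at .6",np.polyval(A,.6),"z at .6",np.polyval(B,.6),B)
    # crossbar
    q=reg(P,.66,.75,-.08,.07,.207,.225)
    r=cv2.minAreaRect((q[:,:2]*1000).astype(np.float32)); print(" crossbar",len(q),r,q.mean(0))
    # plate: top region
    q=reg(P,.38,.55,.2,.5,.06,.16)
    print(" plate",len(q),q.min(0),q.max(0))
    A=np.polyfit(q[:,1],q[:,0],1); rs=q[:,0]-np.polyval(A,q[:,1]); k=abs(rs)<.01; A=np.polyfit(q[k,1],q[k,0],1)
    print("  x(y)",A,"angle",np.degrees(np.arctan(A[0])),"std",np.std(rs[k]))
    t=np.array([A[0],1,0]);t/=np.linalg.norm(t)
    s=q[k]@t; lo,hi=np.percentile(s,[.5,99.5]); print("  extent",lo,hi,hi-lo,"mid",[np.polyval(A,0)+0, ], "centre y", ((lo+hi)/2 - 0))
    qq=q[k]; qq=qq[qq[:,2]>.13]; print("  top edge pts",len(qq),qq.mean(0) if len(qq) else 0, np.percentile(q[k][:,2],99))
    q=reg(P,.35,.43,.06,.16,.19,.22); print(" bigbottle top",len(q),q.mean(0),q.min(0),q.max(0))
E
python3 an.py
```

```text
top cap 187 [0.6021 0.0537 0.1206] [0.6356 0.0859 0.1552] [0.6189 0.0705 0.1502]
 capside [0.61936083 0.07078087] 13
 body [0.62357685 0.06541989] 280
 peg n 98 x 0.5863507725136081 0.6399260958249195 y(x) [ 0.06724294 -0.05872158] yaw 3.846945492592657 y at .6 -0.018375816383595957 z at .6 0.21205419230877282 [-0.14503733  0.29907659]
 crossbar 297 ((676.646728515625, -2.9798412322998047), (59.37540054321289, 32.80249786376953), 88.30152893066406) [ 0.67963109 -0.00573889  0.21351854]
 plate 577 [0.43850438 0.27040712 0.06112041] [0.48267482 0.42818437 0.14585716]
  x(y) [0.22983458 0.38160311] angle 12.943762276213418 std 0.0030226551874726966
  extent 0.3631874572216042 0.5236388006475475 0.1604513434259433 mid [np.float64(0.3816031134737642)] centre y 0.44341312893457585
  top edge pts 326 [0.46014303 0.34881626 0.13947512] 0.14415968424434888
 bigbottle top 342 [0.3849184  0.11718974 0.1966235 ] [0.3640469  0.09566585 0.19128231] [0.4062887  0.13831506 0.20169959]
scene cap 100 [0.6034 0.0506 0.14  ] [0.6328 0.0835 0.1521] [0.6188 0.0668 0.1486]
 body [0.61816713 0.06889472] 267
 peg n 72 x 0.5881824520078335 0.639092693514807 y(x) [ 0.04951879 -0.05124786] yaw 2.8349018990086776 y at .6 -0.02153658789037219 z at .6 0.20971896695676429 [-0.12648161  0.28560794]
 crossbar 214 ((677.73291015625, -4.198633193969727), (61.733951568603516, 34.91126251220703), 89.9856948852539) [ 0.68095802 -0.00996172  0.21145732]
 plate 766 [0.43510353 0.26845405 0.06009066] [0.48301406 0.42853519 0.14328632]
  x(y) [0.22873766 0.38260751] angle 12.884052709186541 std 0.0027825343985974646
  extent 0.36118845842955133 0.5203452405970206 0.15915678216746926 mid [np.float64(0.38260751397418674)] centre y 0.44076684951328593
  top edge pts 184 [0.46073991 0.34513415 0.13653892] 0.14142260140789445
 bigbottle top 132 [0.38676673 0.11364319 0.19475957] [0.36244363 0.09324351 0.19011633] [0.40851488 0.13429814 0.19890105]
```

Run:
```python
import cv2
a=cv2.imread("pics/top0.png");s=cv2.imread("pics/scene0.png")
A=cv2.resize(a[165:260,240:360],None,fx=5,fy=5,interpolation=cv2.INTER_CUBIC)
cv2.imwrite("pics/t_crop.png",A)
cv2.imwrite("pics/s_crop.png",cv2.resize(s[140:330,290:450],None,fx=3.1,fy=3.1,interpolation=cv2.INTER_CUBIC))
```

```text
(no output)
```

View pics/t_crop.png

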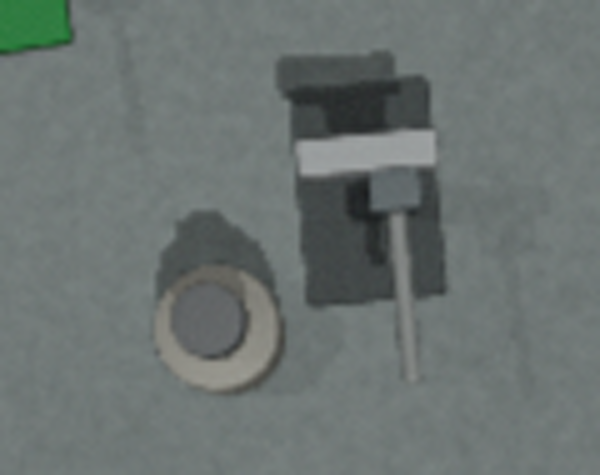

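View pics/s_crop.png

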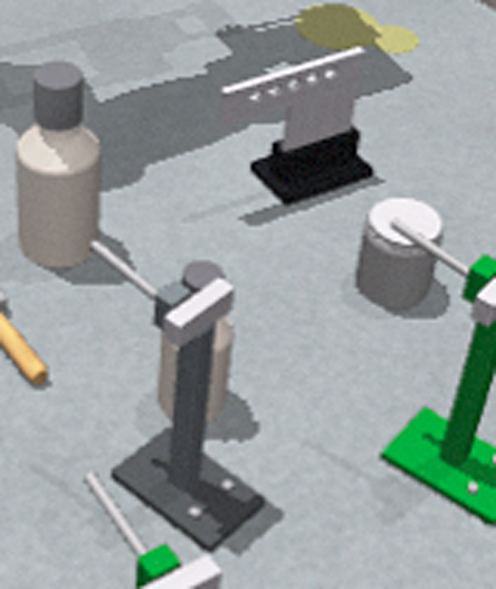

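```bash
cat > go.py <<'E'
import sys
from h import *
def need(x,y,z,psi):
    s,M=RT(); cur=np.degrees(np.arctan2(M[1,0],M[0,0]))
    d=(psi-cur+180)%360-180
    roll=-d/6
    a=np.radians(psi); X=np.array([np.cos(a),np.sin(a),0]);Y=np.array([np.sin(a),-np.cos(a),0])
    e=np.array([x,y,z])-s["tcp_pos"]
    print("t %.2f psi %.2f tcp %s tiltz %s"%(s["time_s"],cur,s["tcp_pos"].round(4),M[:,2].round(4)))
    print("roll units %.2f ; after roll shift units x %.2f y %.2f z %.2f | now-axes: %s"%(roll,X@e/.03,Y@e/.03,-e[2]/.03,(M.T@e/.03).round(2)))
    print("F",s["force"].round(2),"T",s["wrist_torque"].round(3),"grip %.3f"%s["grip_width"],"q",s["qpos"].round(2))
if __name__=="__main__": need(*map(float,sys.argv[1:5]))
E
python3 -m inch '[[[0,0,0,1,0],[0,0,0,1,0],[0,0,0,1,0],[0,0,0,1,0],[0,0,0,1,0],[0,0,0,1,0],[0,0,0,1,0],[0,0,0,1,0]]]'; python3 go.py 0.619 0.069 0.235 3
```

```text
time_s: 0.92
tcp_pos: [0.1769, 0.547, 0.2358]
eef_rot: [0.0, 0.979, 0.206, -0.0]
force: [-0.2, -1.2, -0.8]
grip_width: 1.0
t 0.92 psi 23.78 tcp [0.1769 0.547  0.2358] tiltz [-1.e-04 -2.e-04 -1.e+00]
roll units 3.46 ; after roll shift units x 13.88 y 16.68 z 0.03 | now-axes: [ 7.06 20.52  0.03]
F [-0.17 -1.24 -0.85] T [-0.069  0.032 -0.03 ] grip 1.000 q [ 1.24  0.32  1.56 -0.    1.26  0.82]
```

```bash
python3 -m inch '[[[0,0,0,1,0],[0,0,0,1,0],[0,0,0,1,0],[0,0,0,0.46,0],[0.5,0.6,0,0,0],[0.8,0.95,0,0,0],[0.8,0.95,0,0,0],[0.8,0.95,0,0,0]]]'; python3 go.py 0.619 0.069 0.235 3
```

```text
time_s: 1.58
tcp_pos: [0.2703, 0.4477, 0.2358]
eef_rot: [0.0, 1.0, 0.03, 0.0]
force: [-0.3, -0.2, -0.6]
grip_width: 1.003
t 1.58 psi 3.40 tcp [0.2703 0.4477 0.2358] tiltz [ 0.e+00 -3.e-04 -1.e+00]
roll units 0.07 ; after roll shift units x 10.95 y 13.22 z 0.03 | now-axes: [10.85 13.29  0.03]
F [-0.35 -0.16 -0.61] T [-0.07  -0.015 -0.003] grip 1.003 q [ 1.01  0.24  1.68 -0.    1.22  0.95]
```

```bash
python3 -m inch '[[[0.8,0.95,0,0,0],[0.8,0.95,0,0,0],[0.8,0.95,0,0,0],[0.8,0.95,0,0,0],[0.8,0.95,0,0,0],[0.8,0.95,0,0,0],[0.8,0.95,0,0,0],[0.8,0.95,0,0,0]]]'; python3 go.py 0.619 0.069 0.235 3
```

```text
time_s: 2.25
tcp_pos: [0.4756, 0.2307, 0.236]
eef_rot: [-0.0, 1.0, 0.029, 0.0]
force: [0.6, 1.3, -0.4]
grip_width: 1.003
t 2.25 psi 3.31 tcp [0.4756 0.2307 0.236 ] tiltz [ 2.e-04  3.e-04 -1.e+00]
roll units 0.05 ; after roll shift units x 4.49 y 5.63 z 0.03 | now-axes: [4.46 5.66 0.03]
F [ 0.62  1.33 -0.38] T [-0.049  0.008 -0.012] grip 1.003 q [0.43 0.25 1.67 0.   1.23 0.37]
```

```bash
python3 -m inch '[[[0.8,0.95,0,0,0],[0.8,0.95,0,0,0],[0.8,0.95,0,0,0],[0.8,0.95,0,0,0],[0.5,0.8,0,0,0],[0,0,0,0,0],[0,0,0,0,0]]]'; python3 go.py 0.619 0.069 0.235 3
python3 - <<'E'
from h import *
c=optics.read_camera("wrist");np.savez("w1.npz",**c);cv2.imwrite("pics/w1.png",c["frame"][:,:,::-1])
W=cloud(c).reshape(-1,3)
k=(W[:,0]>.55)&(W[:,0]<.69)&(W[:,1]>.02)&(W[:,1]<.13)&(W[:,2]>.14)&(W[:,2]<.16)
q=W[k];print("captop",len(q),q.mean(0),q.min(0),q.max(0))
E
```

```text
time_s: 2.83
tcp_pos: [0.5939, 0.0998, 0.2353]
eef_rot: [-0.0, 1.0, 0.028, -0.001]
force: [0.0, 0.3, -0.2]
grip_width: 0.999
t 2.83 psi 3.16 tcp [0.5939 0.0998 0.2353] tiltz [-1.2e-03  2.0e-04 -1.0e+00]
roll units 0.03 ; after roll shift units x 0.78 y 1.07 z 0.01 | now-axes: [0.78 1.07 0.01]
F [ 0.03  0.3  -0.21] T [-0.037  0.095  0.013] grip 0.999 q [0.15 0.36 1.5  0.   1.28 0.09]
captop 1259 [0.61868541 0.07677475 0.14936602] [0.60265953 0.0654197  0.14000276] [0.63597692 0.08728321 0.15234372]
```

View pics/w1.png

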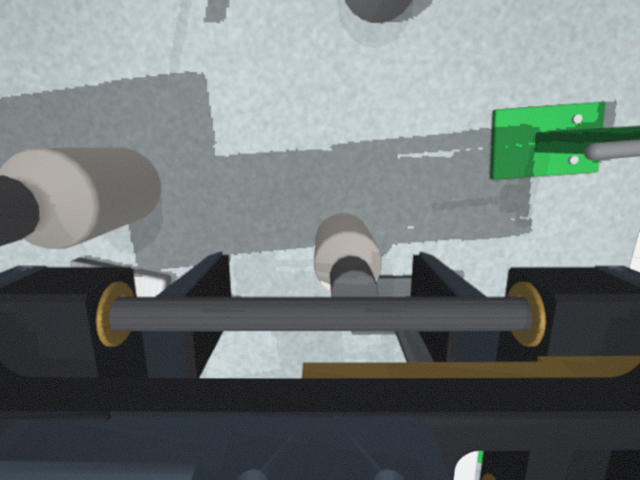

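```bash
python3 -m inch '[[[0.4,0.5,0,0,0],[0.38,0.55,0,0,0],[0,0,0,0,0],[0,0,0.6,0,0],[0,0,0.8,0,0],[0,0,0.8,0,0],[0,0,0.5,0,0],[0,0,0,0,0]]]'; python3 go.py 0.619 0.0695 0.135 3
```

```text
time_s: 3.55
tcp_pos: [0.6152, 0.0723, 0.1514]
eef_rot: [-0.0, 1.0, 0.03, -0.004]
force: [0.8, 0.2, 0.0]
grip_width: 1.003
t 3.55 psi 3.41 tcp [0.6152 0.0723 0.1514] tiltz [-8.1e-03 -1.0e-04 -1.0e+00]
roll units 0.07 ; after roll shift units x 0.12 y 0.10 z 0.55 | now-axes: [0.12 0.1  0.55]
F [0.81 0.15 0.03] T [-0.065  0.083 -0.026] grip 1.003 q [0.1  0.45 1.58 0.   1.12 0.04]
```

```bash
python3 -m inch '[[[0.12,0.1,0.3,0,0],[0,0,0.23,0,0],[0,0,0,0,0],[0,0,0,0,0]]]'; python3 go.py 0.619 0.0695 0.135 3
```

```text
time_s: 3.88
tcp_pos: [0.6225, 0.0683, 0.1394]
eef_rot: [-0.0, 1.0, 0.029, 0.0]
force: [-0.4, 0.6, 0.2]
grip_width: 1.004
t 3.88 psi 3.32 tcp [0.6225 0.0683 0.1394] tiltz [ 5.e-04  3.e-04 -1.e+00]
roll units 0.05 ; after roll shift units x -0.12 y -0.04 z 0.15 | now-axes: [-0.12 -0.05  0.15]
F [-0.35  0.6   0.17] T [-0.081 -0.005 -0.014] grip 1.004 q [0.09 0.47 1.58 0.   1.09 0.03]
```

```bash
python3 -m inch '[[[-0.1,-0.04,0.13,0,0],[0,0,0,0,0],[0,0,0,0,0.8],[0,0,0,0,0.8],[0,0,0,0,0.8],[0,0,0,0,0.8],[0,0,0,0,0.8],[0,0,0,0,0.8]]]'; python3 go.py 0.619 0.0695 0.135 3
```

```text
time_s: 4.55
tcp_pos: [0.6194, 0.0691, 0.1352]
eef_rot: [-0.0, 1.0, 0.029, 0.0]
force: [0.2, 0.7, 1.0]
grip_width: 0.588
t 4.55 psi 3.31 tcp [0.6194 0.0691 0.1352] tiltz [ 2.e-04  1.e-04 -1.e+00]
roll units 0.05 ; after roll shift units x -0.01 y -0.01 z 0.01 | now-axes: [-0.01 -0.01  0.01]
F [0.19 0.7  0.99] T [-0.083  0.025  0.008] grip 0.588 q [0.09 0.47 1.59 0.   1.08 0.03]
```

```bash
python3 -m inch '[[[0,0,0,0,1],[0,0,0,0,1],[0,0,0,0,1],[0,0,0,0,1],[0,0,0,0,1],[0,0,-0.3,0,1],[0,0,-0.6,0,1],[0,0,-0.6,0,1]]]'; python3 go.py 0.619 0.0695 0.24 3
```

```text
time_s: 5.22
tcp_pos: [0.6186, 0.069, 0.18]
eef_rot: [0.0, 1.0, 0.029, -0.001]
force: [0.4, 0.9, -1.8]
grip_width: 0.367
t 5.22 psi 3.32 tcp [0.6186 0.069  0.18  ] tiltz [-2.6e-03 -2.0e-04 -1.0e+00]
roll units 0.05 ; after roll shift units x 0.01 y -0.01 z -2.00 | now-axes: [ 0.01 -0.01 -2.  ]
F [ 0.4   0.87 -1.84] T [-0.044  0.031  0.005] grip 0.367 q [0.09 0.43 1.53 0.   1.18 0.03]
```

```bash
python3 -m inch '[[[0,0,-0.8,0,1],[0,0,-0.9,0,1],[0,0,-0.9,0,1],[0,0,-0.9,0,1],[0,0,-0.9,0,1],[0,0,-0.9,0,1],[0,0,-0.8,0,1],[0,0,-0.4,0,1]]]'; python3 go.py 0.4765 -0.329 0.37 3
```

```text
time_s: 5.88
tcp_pos: [0.6197, 0.0691, 0.3793]
eef_rot: [-0.0, 1.0, 0.029, 0.003]
force: [-0.0, 0.0, -1.4]
grip_width: 0.37
t 5.88 psi 3.32 tcp [0.6197 0.0691 0.3793] tiltz [ 5.3e-03  6.0e-04 -1.0e+00]
roll units 0.05 ; after roll shift units x -5.46 y 13.00 z 0.31 | now-axes: [-5.53 12.97  0.28]
F [-0.02  0.01 -1.37] T [-0.051  0.004 -0.02 ] grip 0.370 q [0.09 0.35 1.17 0.   1.62 0.03]
```

```bash
python3 -m inch '[[[-0.2,0.5,0,0,1],[-0.4,0.95,0,0,1],[-0.4,0.95,0,0,1],[-0.4,0.95,0,0,1],[-0.4,0.95,0,0,1],[-0.4,0.95,0,0,1],[-0.4,0.95,0,0,1],[-0.4,0.95,0,0,1]]]'; python3 go.py 0.4765 -0.329 0.37 3
```

```text
time_s: 6.55
tcp_pos: [0.5401, -0.152, 0.3744]
eef_rot: [-0.0, 1.0, 0.029, -0.001]
force: [1.3, 0.3, -2.8]
grip_width: 0.366
t 6.55 psi 3.30 tcp [ 0.5401 -0.152   0.3744] tiltz [-2.e-03  2.e-04 -1.e+00]
roll units 0.05 ; after roll shift units x -2.43 y 5.78 z 0.15 | now-axes: [-2.46  5.77  0.15]
F [ 1.27  0.27 -2.8 ] T [-0.133 -0.006 -0.004] grip 0.366 q [-0.29  0.25  1.33 -0.    1.57 -0.35]
```

```bash
python3 -m inch '[[[-0.4,0.95,0.2,0,1],[-0.4,0.95,0.4,0,1],[-0.4,0.95,0.4,0,1],[-0.4,0.95,0.4,0,1],[-0.4,0.95,0.3,0,1],[-0.2,0.4,0,0,1],[0,0,0,0,1],[0,0,0,0,1]]]'; python3 go.py 0.4765 -0.329 0.139 3
```

```text
time_s: 7.22
tcp_pos: [0.4844, -0.3084, 0.324]
eef_rot: [-0.001, 1.0, 0.028, -0.0]
force: [0.0, -0.2, -2.7]
grip_width: 0.368
t 7.22 psi 3.22 tcp [ 0.4844 -0.3084  0.324 ] tiltz [-2.0e-04  1.4e-03 -1.0e+00]
roll units 0.04 ; after roll shift units x -0.30 y 0.67 z 6.17 | now-axes: [-0.3   0.68  6.17]
F [ 0.03 -0.22 -2.66] T [-0.066  0.001 -0.019] grip 0.368 q [-0.59  0.28  1.4   0.    1.46 -0.64]
```

```bash
python3 -m inch '[[[-0.3,0.67,0.4,0,1],[0,0,0.9,0,1],[0,0,0.9,0,1],[0,0,0.9,0,1],[0,0,0.9,0,1],[0,0,0.7,0,1],[0,0,0.4,0,1],[0,0,0,0,1]]]'; python3 go.py 0.4765 -0.329 0.139 3
python3 - <<'E'
from h import *
c=optics.read_camera("scene");cv2.imwrite("pics/s2.png",c["frame"][:,:,::-1])
E
```

```text
time_s: 7.88
tcp_pos: [0.4764, -0.3263, 0.1686]
eef_rot: [-0.002, 1.0, 0.03, -0.002]
force: [-0.8, 0.2, -2.2]
grip_width: 0.368
t 7.88 psi 3.42 tcp [ 0.4764 -0.3263  0.1686] tiltz [-0.0044  0.0041 -1.    ]
roll units 0.07 ; after roll shift units x -0.00 y 0.09 z 0.99 | now-axes: [0.   0.09 0.99]
F [-0.78  0.18 -2.21] T [-0.036  0.073 -0.004] grip 0.368 q [-0.62  0.38  1.66  0.    1.11 -0.68]
```

View pics/s2.png

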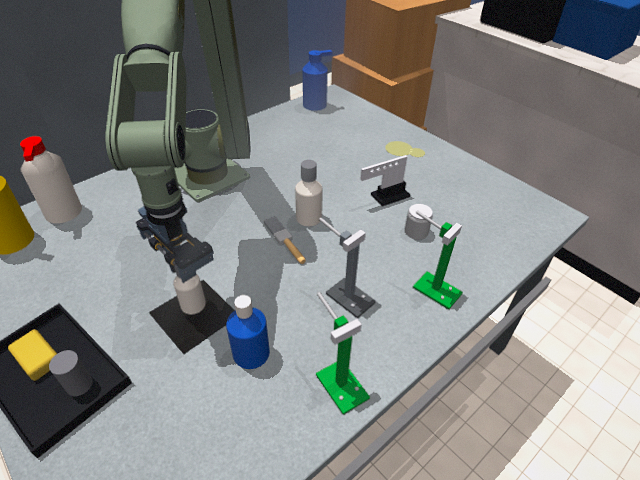

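```bash
python3 -m inch '[[[0,0.09,0.25,0,1],[0,0,0.2,0,1],[0,0,0,0,1],[0,0,0,0,1]]]'; python3 go.py 0.4765 -0.329 0.139 3
```

```text
time_s: 8.27
tcp_pos: [0.4774, -0.3315, 0.1578]
eef_rot: [-0.0, 1.0, 0.029, 0.0]
force: [0.3, 0.2, -1.9]
grip_width: 0.368
t 8.27 psi 3.32 tcp [ 0.4774 -0.3315  0.1578] tiltz [ 2.e-04  1.e-04 -1.e+00]
roll units 0.05 ; after roll shift units x -0.03 y -0.08 z 0.63 | now-axes: [-0.02 -0.09  0.63]
F [ 0.33  0.23 -1.91] T [-0.052  0.046  0.018] grip 0.368 q [-0.63  0.39  1.67  0.    1.09 -0.68]
```

```bash
python3 -m inch '[[[0,-0.05,0.25,0,1],[0,0,0.2,0,1],[0,0,0.1,0,1],[0,0,0,0,1],[0,0,0,0,1]]]'; python3 go.py 0.4765 -0.329 0.139 3
```

```text
time_s: 8.68
tcp_pos: [0.4771, -0.33, 0.1408]
eef_rot: [-0.0, 1.0, 0.029, -0.0]
force: [-0.1, -0.4, -2.5]
grip_width: 0.37
t 8.68 psi 3.31 tcp [ 0.4771 -0.33    0.1408] tiltz [-5.e-04  5.e-04 -1.e+00]
roll units 0.05 ; after roll shift units x -0.02 y -0.04 z 0.06 | now-axes: [-0.02 -0.04  0.06]
F [-0.06 -0.45 -2.49] T [-0.046  0.042 -0.045] grip 0.370 q [-0.63  0.4   1.69  0.    1.05 -0.68]
```

```bash
python3 -m inch '[[[0,0,0.06,0,1],[0,0,0.05,0,1],[0,0,0,0,1],[0,0,0,0,1]]]'; python3 go.py 0.4765 -0.329 0.139 3
```

```text
time_s: 9.02
tcp_pos: [0.4776, -0.3304, 0.1391]
eef_rot: [0.001, 1.0, 0.029, 0.001]
force: [-0.7, 0.2, 5.5]
grip_width: 0.367
t 9.02 psi 3.32 tcp [ 0.4776 -0.3304  0.1391] tiltz [ 0.0014 -0.0011 -1.    ]
roll units 0.05 ; after roll shift units x -0.03 y -0.05 z 0.00 | now-axes: [-0.03 -0.05  0.  ]
F [-0.72  0.21  5.55] T [ 0.12   0.424 -0.009] grip 0.367 q [-0.63  0.4   1.69 -0.    1.04 -0.68]
```

```bash
python3 -m inch '[[[0,0,-0.03,0,1],[0,0,0,0,0.3],[0,0,0,0,0.3],[0,0,0,0,0.3],[0,0,0,0,0.3],[0,0,0,0,0.3],[0,0,-0.3,0,0.3],[0,0,-0.8,0,0.3]]]'; python3 -m inch '[[[0,0,-0.9,0,0.3],[0,0,-0.9,0,0.3],[0,0,-0.9,0,0.3],[0,0,-0.9,0,0.3],[0,0,-0.3,0,0.3],[0,0,0,0,0.3]]]'; python3 go.py 0.46 0.35 0.30 -12.9;  python3 - <<'E'
from h import *
c=optics.read_camera("top");W=cloud(c).reshape(-1,3);cv2.imwrite("pics/t3.png",c["frame"][:,:,::-1])
c=optics.read_camera("scene");V=cloud(c).reshape(-1,3);cv2.imwrite("pics/s3.png",c["frame"][:,:,::-1])
for P in (W,V):
    k=(P[:,0]>.43)&(P[:,0]<.53)&(P[:,1]>-.38)&(P[:,1]<-.28)&(P[:,2]>.10)&(P[:,2]<.165)
    q=P[k]; print(len(q),q.mean(0),q.min(0),q.max(0))
E
```

```text
time_s: 9.68
tcp_pos: [0.4755, -0.3288, 0.1693]
eef_rot: [-0.002, 1.0, 0.029, -0.003]
force: [0.1, -0.2, -0.5]
grip_width: 0.698
time_s: 10.18
tcp_pos: [0.4782, -0.3308, 0.292]
eef_rot: [0.002, 1.0, 0.029, 0.003]
force: [0.4, 0.1, 0.6]
grip_width: 0.7
t 10.18 psi 3.32 tcp [ 0.4782 -0.3308  0.292 ] tiltz [ 0.0053 -0.0037 -1.    ]
roll units 2.70 ; after roll shift units x -5.66 y -21.98 z -0.27 | now-axes: [  0.71 -22.69  -0.35]
F [0.43 0.07 0.6 ] T [-0.108  0.016  0.019] grip 0.700 q [-0.63  0.3   1.46  0.    1.38 -0.68]
366 [ 0.4791544  -0.32399674  0.1332825 ] [ 0.45422892 -0.34774768  0.10003328] [ 0.50312571 -0.30503932  0.15846449]
408 [ 0.48540132 -0.33424089  0.13018304] [ 0.46127041 -0.35268543  0.10001547] [ 0.50125418 -0.31083481  0.15548569]
```

View pics/s3.png

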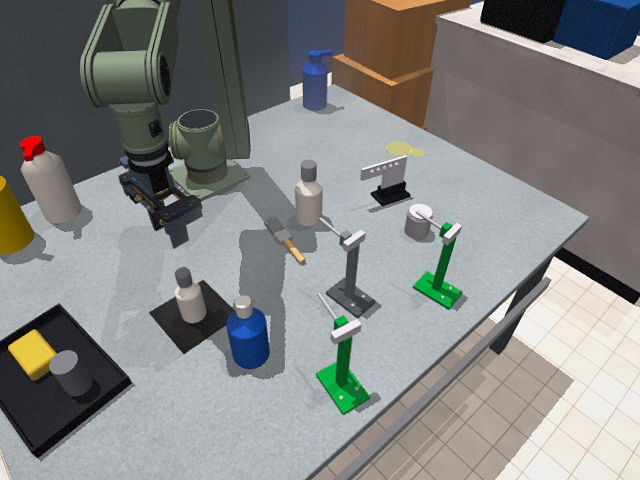

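```bash
python3 -m inch '[[[0.3,-0.5,-0.4,0,0.3],[0.5,-0.9,-0.4,0,0.3],[0.5,-0.9,0,0,0.3],[0.5,-0.9,0,0,0.3],[0.5,-0.9,0,0,0.3],[0.5,-0.9,0,0,0.3],[0.5,-0.9,0,0,0.3],[0.5,-0.9,0,0,0.3]]]'; python3 -m inch '[[[0.5,-0.9,0,0,0.3],[0.2,-0.4,0,0,0.3],[0,0,0,0,0.3],[0,0,0,0,0.3],[0,0,0,0,0.3]]]'; python3 go.py 0.60 -0.08 0.32 3.3;  python3 - <<'E'
from h import *
c=optics.read_camera("wrist");np.savez("w2.npz",**c);cv2.imwrite("pics/w2.png",c["frame"][:,:,::-1])
E
```

```text
time_s: 10.95
tcp_pos: [0.5788, -0.1182, 0.3101]
eef_rot: [-0.001, 1.0, 0.029, -0.002]
force: [-0.2, -0.6, -0.2]
grip_width: 0.699
time_s: 11.37
tcp_pos: [0.5972, -0.0807, 0.3118]
eef_rot: [0.0, 1.0, 0.029, -0.001]
force: [-0.4, -0.3, -0.1]
grip_width: 0.701
t 11.37 psi 3.28 tcp [ 0.5972 -0.0807  0.3118] tiltz [-2.2e-03 -5.0e-04 -1.0e+00]
roll units -0.00 ; after roll shift units x 0.09 y -0.02 z -0.27 | now-axes: [ 0.09 -0.02 -0.27]
F [-0.44 -0.29 -0.09] T [-0.113  0.006  0.027] grip 0.701 q [-0.15  0.33  1.36 -0.    1.45 -0.21]
```

View pics/w2.png

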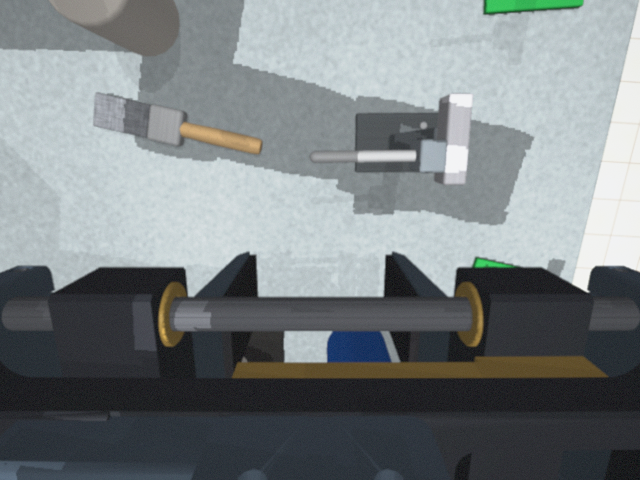

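```bash
cat > peg.py <<'E'
from h import *
import sys
c=dict(np.load(sys.argv[1]));W=cloud(c)
P=W.reshape(-1,3)
q=P[(P[:,0]>.57)&(P[:,0]<.645)&(P[:,1]>-.06)&(P[:,1]<.03)&(P[:,2]>.19)&(P[:,2]<.225)]
print("peg",len(q),"x",q[:,0].min(),q[:,0].max())
# silhouette midlines: bin in x
bx=np.arange(.58,.645,.006);res=[]
for a,b in zip(bx[:-1],bx[1:]):
    r=q[(q[:,0]>=a)&(q[:,0]<b)]
    if len(r)>5: res.append([(a+b)/2,(r[:,1].min()+r[:,1].max())/2,r[:,1].max()-r[:,1].min(),np.percentile(r[:,2],90)])
res=np.array(res);print(res.round(4))
A=np.polyfit(q[:,0],q[:,1],1);print("yaw",np.degrees(np.arctan(A[0])),"y@.6",np.polyval(A,.6)); 
B=np.polyfit(res[1:,0],res[1:,3],1);print("ztop slope",B[0],"ztop@.6",np.polyval(B,.6))
q=P[(P[:,0]>.66)&(P[:,0]<.72)&(P[:,1]>-.07)&(P[:,1]<.06)&(P[:,2]>.205)&(P[:,2]<.225)]
r=cv2.minAreaRect((q[:,:2]*1000).astype(np.float32)); print("crossbar+block",len(q),r, q[:,2].mean())
q=q[q[:,0]>.675]; r=cv2.minAreaRect((q[:,:2]*1000).astype(np.float32)); print("crossbar",len(q),r, np.median(q[:,2]))
E
python3 peg.py w2.npz
```

```text
peg 995 x 0.5867929047839773 0.6449468070014824
[[ 0.589  -0.0198  0.0075  0.2147]
 [ 0.595  -0.0193  0.0083  0.2142]
 [ 0.601  -0.0186  0.0075  0.2133]
 [ 0.607  -0.0182  0.0076  0.2125]
 [ 0.613  -0.0179  0.0077  0.2119]
 [ 0.619  -0.0176  0.0077  0.2109]
 [ 0.625  -0.0173  0.0077  0.2101]
 [ 0.631  -0.017   0.0077  0.2095]
 [ 0.637  -0.0167  0.0078  0.2084]]
yaw 3.6809497834871197 y@.6 -0.018822764929607327
ztop slope -0.1355611633385723 ztop@.6 0.21349872752344845
crossbar+block 3113 ((676.6785278320312, -3.726289749145508), (34.36079025268555, 59.97895812988281), 2.000413417816162) 0.21302839736624846
crossbar 2314 ((684.1491088867188, -3.4653587341308594), (19.410390853881836, 59.97895812988281), 2.000413417816162) 0.21226836950438127
```

```bash
python3 -m inch '[[[0,0,0,0.9,0.3],[0,0,0,0.9,0.3],[0,0,0,0.9,0.3],[0,0,0,0,0.3]]]'; python3 go.py 0.4484 0.289 0.27 -12.9
```

```text
time_s: 11.75
tcp_pos: [0.5974, -0.0811, 0.3128]
eef_rot: [0.0, 0.993, -0.114, -0.0]
force: [-1.0, -0.1, -0.4]
grip_width: 0.697
t 11.75 psi -13.08 tcp [ 0.5974 -0.0811  0.3128] tiltz [-1.e-04 -3.e-04 -1.e+00]
roll units -0.03 ; after roll shift units x -7.59 y -10.92 z 1.43 | now-axes: [ -7.63 -10.89   1.42]
F [-1.03 -0.12 -0.43] T [-0.121  0.063  0.036] grip 0.697 q [-0.15  0.33  1.36 -0.    1.45  0.07]
```

```bash
python3 -m inch '[[[-0.4,-0.6,0,0,0.3],[-0.65,-0.93,0,0,0.3],[-0.65,-0.93,0,0,0.3],[-0.65,-0.93,0,0,0.3],[-0.65,-0.93,0,0,0.3],[-0.65,-0.93,0,0,0.3],[-0.65,-0.93,0,0,0.3],[-0.65,-0.93,0,0,0.3]]]'; python3 -m inch '[[[-0.65,-0.93,0.2,0,0.4],[-0.65,-0.93,0.4,0,0.6],[-0.65,-0.93,0.4,0,0.6],[-0.65,-0.93,0.3,0,0.6],[-0.35,-0.5,0.1,0,0.6],[0,0,0,0,0.6],[0,0,0,0,0.6]]]'; python3 go.py 0.4484 0.289 0.27 -12.9;  python3 - <<'E'
from h import *
c=optics.read_camera("wrist");np.savez("w3.npz",**c);cv2.imwrite("pics/w3.png",c["frame"][:,:,::-1])
E
```

```text
time_s: 12.42
tcp_pos: [0.4999, 0.1616, 0.3129]
eef_rot: [0.0, 0.994, -0.112, 0.0]
force: [0.5, -0.1, 0.4]
grip_width: 0.699
time_s: 13.0
tcp_pos: [0.4426, 0.3042, 0.2706]
eef_rot: [0.0, 0.994, -0.111, 0.0]
force: [0.1, 0.0, -0.3]
grip_width: 0.398
t 13.00 psi -12.72 tcp [0.4426 0.3042 0.2706] tiltz [-0.e+00 -9.e-04 -1.e+00]
roll units 0.03 ; after roll shift units x 0.30 y 0.45 z 0.02 | now-axes: [0.3  0.45 0.02]
F [ 0.12  0.04 -0.31] T [-0.077  0.078  0.024] grip 0.398 q [ 0.58  0.24  1.59 -0.    1.31  0.8 ]
```

View pics/w3.png

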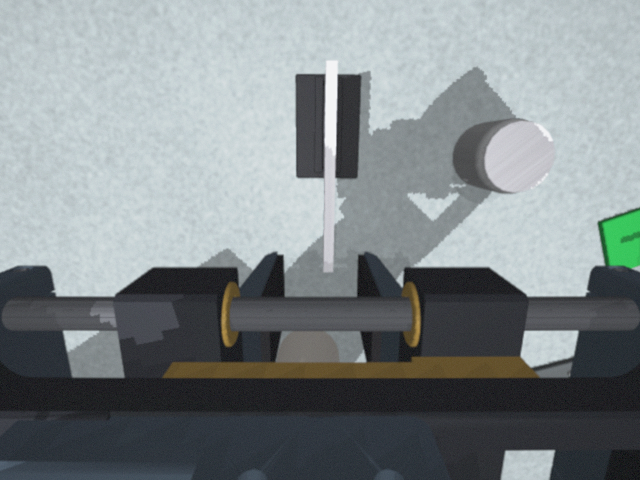

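```bash
cat > pl.py <<'E'
from h import *
import sys
c=dict(np.load(sys.argv[1]));W=cloud(c)
P=W.reshape(-1,3); lo,hi=float(sys.argv[2]),float(sys.argv[3])
q=P[(P[:,0]>.4)&(P[:,0]<.53)&(P[:,1]>.22)&(P[:,1]<.46)&(P[:,2]>lo)&(P[:,2]<hi)]
A=np.polyfit(q[:,1],q[:,0],1);r=q[:,0]-np.polyval(A,q[:,1]);q=q[abs(r)<.006]
A=np.polyfit(q[:,1],q[:,0],1);t=np.array([A[0],1])/np.hypot(A[0],1);n=np.array([t[1],-t[0]])
m=q[:,:2].mean(0);s=(q[:,:2]-m)@t;d=(q[:,:2]-m)@n
print(len(q),"psi",-np.degrees(np.arctan(A[0])),"len",s.max()-s.min(),"thick",np.percentile(d,[1,99]),"z",np.median(q[:,2]))
ce=m+t*(s.max()+s.min())/2+n*(np.percentile(d,1)+np.percentile(d,99))/2
print("centre",ce,"grasp y=-8",ce-.008*t, "rect",cv2.minAreaRect((q[:,:2]*1000).astype(np.float32)))
E
python3 pl.py w3.npz .135 .15
```

```text
2203 psi -13.304681854470356 len 0.1595960906070487 thick [-0.00391884  0.0039446 ] z 0.1403147544141518
centre [0.46042959 0.34911189] grasp y=-8 [0.45858856 0.34132661] rect ((460.42681884765625, 349.11761474609375), (159.59466552734375, 8.062881469726562), 76.60059356689453)
```

```bash
python3 go.py 0.4581 0.3394 0.20 -13.3; python3 -m inch '[[[0.2,-0.6,0,0.1,0.6],[0.05,-0.58,0.4,0,0.6],[0,0,0.8,0,0.6],[0,0,0.8,0,0.6],[0,0,0.3,0,0.6],[0,0,0,0,0.6],[0,0,0,0,0.6]]]'; python3 go.py 0.4581 0.3394 0.20 -13.3
```

```text
t 13.05 psi -12.82 tcp [0.4431 0.3037 0.2709] tiltz [ 6.e-04 -6.e-04 -1.e+00]
roll units 0.08 ; after roll shift units x 0.21 y -1.27 z 2.36 | now-axes: [ 0.22 -1.27  2.36]
F [0.01 0.12 0.19] T [-0.101  0.074  0.028] grip 0.399 q [ 0.58  0.24  1.59 -0.    1.31  0.8 ]
time_s: 13.63
tcp_pos: [0.4589, 0.3365, 0.2025]
eef_rot: [-0.0, 0.993, -0.118, 0.0]
force: [0.4, -0.3, 0.5]
grip_width: 0.404
t 13.63 psi -13.55 tcp [0.4589 0.3365 0.2025] tiltz [ 7.e-04  3.e-04 -1.e+00]
roll units -0.04 ; after roll shift units x -0.05 y -0.09 z 0.08 | now-axes: [-0.05 -0.09  0.08]
F [ 0.38 -0.29  0.54] T [-0.1    0.051 -0.018] grip 0.404 q [ 0.61  0.33  1.63 -0.    1.18  0.85]
```

```bash
python3 -m inch '[[[-0.05,-0.09,0.4,-0.03,0.6],[0,0,0.7,0,0.6],[0,0,0.7,0,0.6],[0,0,0.33,0,0.6],[0,0,0,0,0.6],[0,0,0,0,0.6],[0,0,0,0,0.6]]]'; python3 go.py 0.4581 0.3394 0.137 -13.3
```

```text
time_s: 14.22
tcp_pos: [0.4583, 0.3409, 0.1397]
eef_rot: [-0.001, 0.993, -0.116, 0.001]
force: [-0.2, -0.7, 0.4]
grip_width: 0.401
t 14.22 psi -13.31 tcp [0.4583 0.3409 0.1397] tiltz [ 0.0028  0.0021 -1.    ]
roll units -0.00 ; after roll shift units x 0.00 y 0.05 z 0.09 | now-axes: [0.   0.05 0.09]
F [-0.21 -0.7   0.39] T [-0.101  0.065  0.033] grip 0.401 q [0.62 0.39 1.72 0.   1.03 0.85]
```

Centred to within a millimetre or so; closing.

```bash
python3 -m inch '[[[0,0.05,0.09,0,0.8],[0,0,0,0,1],[0,0,0,0,1],[0,0,0,0,1],[0,0,0,0,1],[0,0,0,0,1],[0,0,0,0,1],[0,0,0,0,1]]]'; python3 go.py 0.4581 0.3394 0.137 -13.3
```

```text
time_s: 14.88
tcp_pos: [0.4571, 0.3389, 0.1354]
eef_rot: [-0.0, 0.993, -0.116, 0.0]
force: [-0.1, -0.0, 2.4]
grip_width: 0.086
t 14.88 psi -13.30 tcp [0.4571 0.3389 0.1354] tiltz [ 7.e-04  3.e-04 -1.e+00]
roll units -0.00 ; after roll shift units x 0.03 y -0.02 z -0.05 | now-axes: [ 0.03 -0.02 -0.05]
F [-0.1  -0.03  2.37] T [-0.286 -0.057 -0.088] grip 0.086 q [ 0.62  0.39  1.73 -0.    1.02  0.85]
```

```bash
python3 -m inch '[[[0,0,-0.2,0,1],[0,0,-0.5,0,1],[0,0,-0.7,0,1],[0,0,-0.7,0,1],[0,0,-0.7,0,1],[0,0,-0.5,0,1],[0,0,0,0,1],[0,0,0,0,1]]]'; python3 go.py 0.5569 -0.0538 0.235 3.3
python3 - <<'E'
from h import *
c=optics.read_camera("scene");cv2.imwrite("pics/s4.png",cv2.resize(c["frame"][60:300,250:570,::-1],None,fx=2.5,fy=2.5))
c=optics.read_camera("wrist");np.savez("w4.npz",**c);cv2.imwrite("pics/w4.png",c["frame"][:,:,::-1])
E
```

```text
time_s: 15.55
tcp_pos: [0.4567, 0.3388, 0.2342]
eef_rot: [-0.0, 0.993, -0.116, 0.0]
force: [0.2, -0.1, -3.9]
grip_width: 0.083
t 15.55 psi -13.29 tcp [0.4567 0.3388 0.2342] tiltz [ 1.e-04  2.e-04 -1.e+00]
roll units -2.77 ; after roll shift units x 2.58 y 13.26 z -0.03 | now-axes: [ 6.26 11.97 -0.03]
F [ 0.17 -0.08 -3.86] T [-0.194  0.099 -0.001] grip 0.083 q [0.62 0.31 1.58 0.   1.25 0.85]
```

View pics/s4.png

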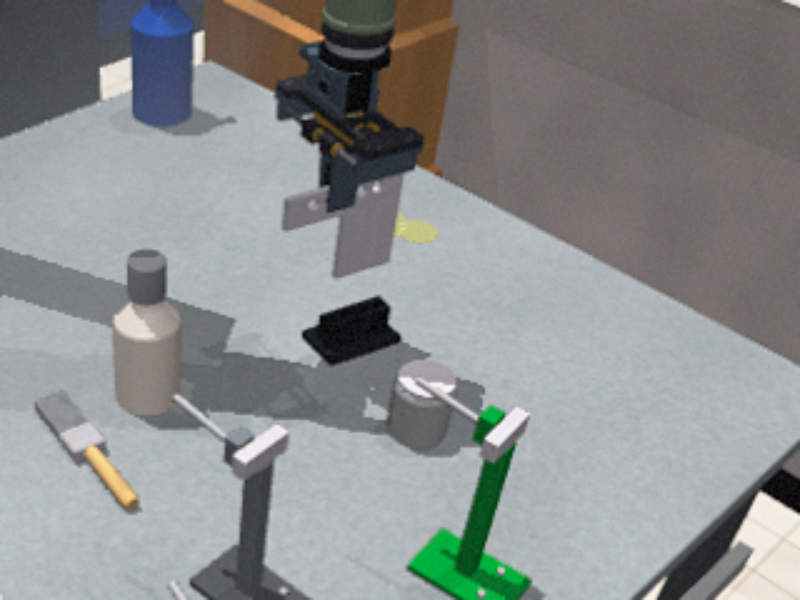

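View pics/w4.png

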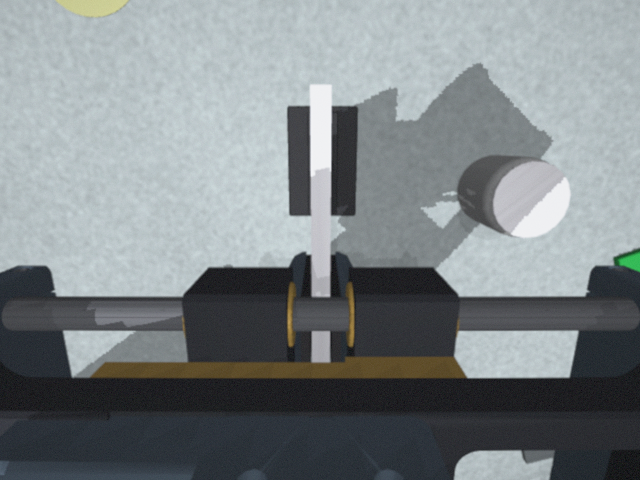

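```bash
cat > held.py <<'E'
from h import *
import sys
s,M=RT()
c=dict(np.load(sys.argv[1]));W=cloud(c).reshape(-1,3)
L=(W-s["tcp_pos"])@M   # tool coords
k=(abs(L[:,0])<.008)&(L[:,1]<-.02)&(L[:,1]>-.12)&(abs(L[:,2]+.004)<.012)
q=L[k]; A=np.polyfit(q[:,1],q[:,2],1);B=np.polyfit(q[:,1],q[:,0],1)
print("n",len(q),"end tool y",q[:,1].min(),"top edge tool z at -33mm",np.polyval(A,-.0327),"tilt deg",np.degrees(np.arctan(A[0])),"x mean",q[:,0].mean(),"yaw deg",np.degrees(np.arctan(B[0])), "x@-33",np.polyval(B,-.0327))
E
python3 held.py w4.npz
```

```text
n 3625 end tool y -0.09100112988095996 top edge tool z at -33mm -0.005379157101468961 tilt deg -0.033416939626048504 x mean 0.0005563169073471123 yaw deg -0.024187273380013342 x@-33 0.0005459059066797779
```

```bash
python3 -m inch '[[[0,0,0,-0.7,1],[0,0,0,-0.7,1],[0,0,0,-0.7,1],[0,0,0,-0.67,1],[0,0.5,0,0,1],[0.2,0.9,0,0,1],[0.2,0.9,0,0,1],[0.2,0.9,0,0,1]]]'; python3 go.py 0.5569 -0.0538 0.235 3.3
```

```text
time_s: 16.32
tcp_pos: [0.4797, 0.242, 0.2328]
eef_rot: [0.001, 1.0, 0.029, -0.001]
force: [-0.1, 0.0, -3.2]
grip_width: 0.087
t 16.32 psi 3.29 tcp [0.4797 0.242  0.2328] tiltz [-0.0025 -0.0018 -1.    ]
roll units -0.00 ; after roll shift units x 2.00 y 9.99 z -0.07 | now-axes: [ 2.    9.99 -0.06]
F [-0.07  0.02 -3.23] T [-0.218 -0.004 -0.035] grip 0.087 q [ 0.45  0.26  1.65 -0.    1.23  0.39]
```

```bash
python3 -m inch '[[[0.2,0.9,0,0,1],[0.2,0.9,0,0,1],[0.2,0.9,0,0,1],[0.2,0.9,0,0,1],[0.2,0.9,0,0,1],[0.2,0.9,0,0,1],[0.2,0.9,0,0,1],[0.2,0.9,0,0,1]]]'; python3 go.py 0.5569 -0.0538 0.235 3.3
```

```text
time_s: 16.98
tcp_pos: [0.5399, 0.029, 0.2329]
eef_rot: [0.0, 1.0, 0.028, -0.001]
force: [0.7, 0.5, -2.6]
grip_width: 0.084
t 16.98 psi 3.22 tcp [0.5399 0.029  0.2329] tiltz [-2.6e-03 -5.0e-04 -1.0e+00]
roll units -0.01 ; after roll shift units x 0.41 y 2.79 z -0.07 | now-axes: [ 0.41  2.79 -0.07]
F [ 0.72  0.55 -2.61] T [-0.205  0.02   0.032] grip 0.084 q [ 0.03  0.27  1.65 -0.    1.23 -0.02]
```

```bash
python3 -m inch '[[[0.15,0.9,0,0,1],[0.1,0.8,0,0,1],[0,0.6,0,0,1],[0,0.2,0,0,1],[0,0,0,0,1],[0,0,0,0,1],[0,0,0,0,1]]]'; python3 go.py 0.5569 -0.0538 0.2258 3.3
python3 - <<'E'
from h import *
c=optics.read_camera("wrist");np.savez("w5.npz",**c);cv2.imwrite("pics/w5.png",c["frame"][:,:,::-1])
E
python3 held.py w5.npz; python3 peg.py w5.npz
```

```text
time_s: 17.57
tcp_pos: [0.5522, -0.0425, 0.2338]
eef_rot: [-0.0, 1.0, 0.029, -0.0]
force: [-0.5, 0.6, -2.6]
grip_width: 0.087
t 17.57 psi 3.33 tcp [ 0.5522 -0.0425  0.2338] tiltz [-9.e-04  8.e-04 -1.e+00]
roll units 0.01 ; after roll shift units x 0.14 y 0.39 z 0.27 | now-axes: [0.14 0.39 0.27]
F [-0.47  0.64 -2.57] T [-0.119  0.051  0.007] grip 0.087 q [-0.1   0.29  1.62  0.    1.24 -0.16]
n 3604 end tool y -0.09045327467243676 top edge tool z at -33mm -0.004674894171054158 tilt deg -0.03967173758145809 x mean 0.0003078215860407096 yaw deg -0.03915461223298044 x@-33 0.00029111167537254157
peg 1754 x 0.5862465937992767 0.6449874607344067
[[ 0.589  -0.0193  0.0077  0.2146]
 [ 0.595  -0.0193  0.008   0.2142]
 [ 0.601  -0.0185  0.0075  0.2134]
 [ 0.607  -0.0182  0.0082  0.2126]
 [ 0.613  -0.0176  0.0079  0.2117]
 [ 0.619  -0.0176  0.0079  0.2108]
 [ 0.625  -0.0169  0.0078  0.2101]
 [ 0.631  -0.0169  0.0082  0.2092]
 [ 0.637  -0.0162  0.008   0.2083]]
yaw 3.885877548128901 y@.6 -0.01818392013033706
ztop slope -0.1391599681624837 ztop@.6 0.21349060664345793
crossbar+block 5934 ((676.4879760742188, -3.531343460083008), (34.24362564086914, 59.757205963134766), 2.0116350650787354) 0.21266088804809025
crossbar 4152 ((684.0230102539062, -3.266683578491211), (19.164276123046875, 59.757205963134766), 2.0116353034973145) 0.21216221076640557
```

View pics/w5.png

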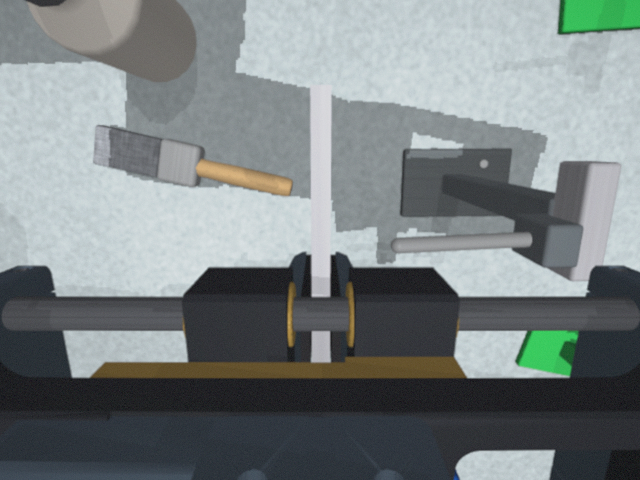

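```bash
python3 go.py 0.5609 -0.0535 0.2242 3.5; python3 -m inch '[[[0.15,0.2,0.15,0,1],[0.12,0.18,0.15,0,1],[0,0,0,0,1],[0,0,0,0,1],[0,0,0,0,1]]]'; python3 go.py 0.5609 -0.0535 0.2242 3.5
python3 - <<'E'
from h import *
c=optics.read_camera("wrist");np.savez("w6.npz",**c)
E
python3 held.py w6.npz; python3 peg.py w6.npz
```

```text
t 17.62 psi 3.37 tcp [ 0.5523 -0.0423  0.2339] tiltz [-5.e-04  6.e-04 -1.e+00]
roll units -0.02 ; after roll shift units x 0.26 y 0.39 z 0.32 | now-axes: [0.26 0.39 0.32]
F [-0.97  0.36 -2.76] T [-0.178 -0.026 -0.031] grip 0.089 q [-0.1   0.29  1.62  0.    1.24 -0.16]
time_s: 18.03
tcp_pos: [0.5614, -0.0541, 0.2249]
eef_rot: [-0.0, 1.0, 0.029, -0.0]
force: [0.2, -0.3, -2.6]
grip_width: 0.09
t 18.03 psi 3.31 tcp [ 0.5614 -0.0541  0.2249] tiltz [-6.e-04  3.e-04 -1.e+00]
roll units -0.03 ; after roll shift units x -0.01 y -0.02 z 0.02 | now-axes: [-0.01 -0.02  0.02]
F [ 0.23 -0.33 -2.57] T [-0.187  0.033  0.023] grip 0.090 q [-0.12  0.31  1.61  0.    1.22 -0.17]
n 3611 end tool y -0.09065017375870715 top edge tool z at -33mm -0.00463330559559587 tilt deg -0.05547137326826888 x mean 0.0004214505598146292 yaw deg -0.01453103528710865 x@-33 0.0004152185928812647
peg 2114 x 0.570036842128223 0.6449861542787141
[[ 0.589  -0.0196  0.0083  0.2147]
 [ 0.595  -0.0191  0.0077  0.2142]
 [ 0.601  -0.0189  0.008   0.2134]
 [ 0.607  -0.0182  0.0076  0.2125]
 [ 0.613  -0.018   0.008   0.2117]
 [ 0.619  -0.0173  0.0078  0.2108]
 [ 0.625  -0.0172  0.0079  0.2099]
 [ 0.631  -0.0166  0.0077  0.2091]
 [ 0.637  -0.0164  0.008   0.2083]]
yaw 8.739692813317406 y@.6 -0.020213185725793295
ztop slope -0.14192810376024442 ztop@.6 0.21350094743637438
crossbar+block 7001 ((676.48291015625, -3.7343902587890625), (34.798431396484375, 59.39741897583008), 2.924894332885742) 0.2126644207361826
crossbar 5023 ((683.995361328125, -3.3471145629882812), (19.72314453125, 59.39955520629883), 2.9713869094848633) 0.21216669370464852
```

Run:
```python
from h import *
c=optics.read_camera("scene");np.savez("s7.npz",**c)
p=proj(c,[[.5599,-.0216,.2147],[.587,-.0196,.2107],[.637,-.0164,.2040]]);print(p)
u,v=p[1].astype(int);x0,y0=u-60,v-45
im=cv2.resize(c["frame"][y0:y0+90,x0:x0+120,::-1],None,fx=6.6,fy=6.6,interpolation=cv2.INTER_CUBIC)
for a in p: cv2.circle(im,tuple(int(t) for t in (a+.5-[x0,y0])*6.6),3,(0,0,255),1)
cv2.imwrite("pics/s7.png",im)
```

```text
[[312.05673231 210.94716939]
 [320.2809153  217.6627485 ]
 [335.74963065 230.29177294]]
```

View pics/s7.png

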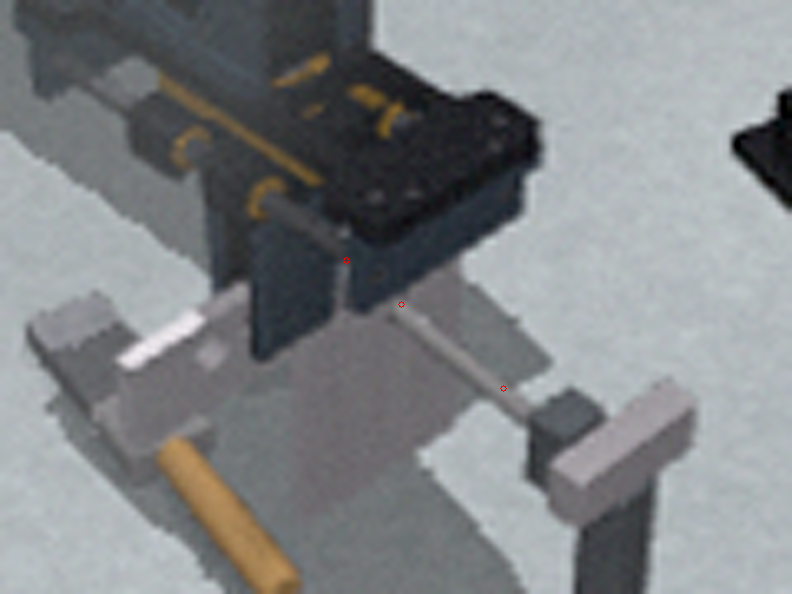

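```bash
python3 -m inch '[[[0.2,-0.01,0.035,0,1],[0.2,0,0.03,0,1],[0.2,0,0.03,0,1],[0.2,0,0.03,0,1],[0.1,0,0.015,0,1],[0,0,0,0,1],[0,0,0,0,1]]]'; python3 go.py 0.5879 -0.0520 0.2207 3.3
```

```text
time_s: 18.72
tcp_pos: [0.5884, -0.0523, 0.2207]
eef_rot: [-0.0, 1.0, 0.029, -0.0]
force: [-0.1, -0.2, -2.8]
grip_width: 0.086
t 18.72 psi 3.33 tcp [ 0.5884 -0.0523  0.2207] tiltz [-6.e-04  1.e-04 -1.e+00]
roll units 0.00 ; after roll shift units x -0.02 y -0.01 z -0.00 | now-axes: [-0.02 -0.01 -0.  ]
F [-0.1  -0.16 -2.75] T [-0.165  0.035 -0.003] grip 0.086 q [-0.11  0.35  1.55  0.    1.24 -0.17]
```

```bash
python3 -m inch '[[[0.15,0,0.02,0,1],[0.15,0,0.02,0,1],[0.1,0,0.015,0,1],[0,0,0,0,1],[0,0,0,0,1]]]'; python3 go.py 0.5999 -0.0513 0.219 3.3
python3 - <<'E'
from h import *
c=optics.read_camera("wrist");np.savez("w8.npz",**c);cv2.imwrite("pics/w8.png",cv2.resize(c["frame"][80:300,220:540,::-1],None,fx=2.5,fy=2.5))
E
python3 held.py w8.npz
```

```text
time_s: 19.13
tcp_pos: [0.6004, -0.0517, 0.2192]
eef_rot: [-0.0, 1.0, 0.029, -0.0]
force: [0.2, 0.1, -2.6]
grip_width: 0.084
t 19.13 psi 3.32 tcp [ 0.6004 -0.0517  0.2192] tiltz [-3.e-04  1.e-04 -1.e+00]
roll units 0.00 ; after roll shift units x -0.02 y -0.01 z 0.01 | now-axes: [-0.02 -0.01  0.01]
F [ 0.23  0.08 -2.55] T [-0.201  0.056  0.002] grip 0.084 q [-0.1   0.37  1.53  0.    1.24 -0.16]
n 3839 end tool y -0.09068917037541072 top edge tool z at -33mm -0.0032697170853316394 tilt deg 2.006070365584973 x mean 0.0004361175861052317 yaw deg -0.4415915906550407 x@-33 0.00025806199297793834
```

View pics/w8.png

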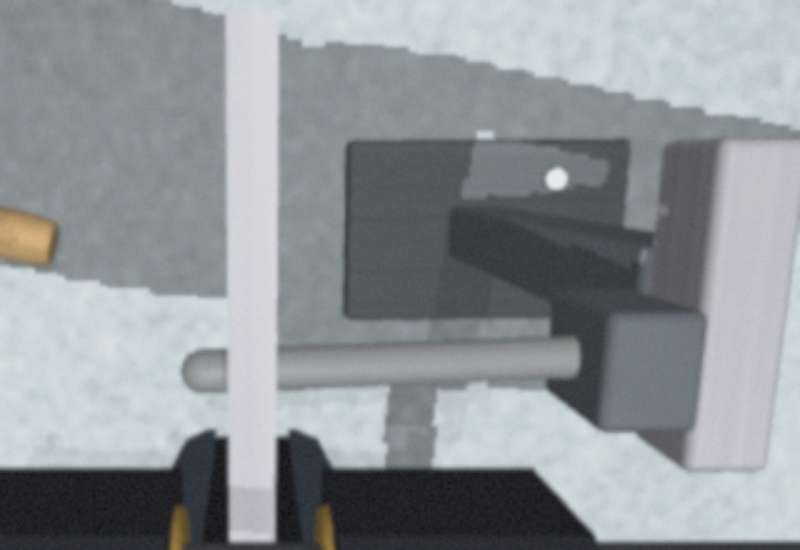

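```bash
python3 -m inch '[[[0.15,0,0.02,0,1],[0.2,0,0.03,0,1],[0.2,0,0.03,0,1],[0.15,0,0.02,0,1],[0.1,0,0.015,0,1],[0,0,0,0,1],[0,0,0,0,1]]]'; python3 go.py 0.6244 -0.05 0.2157 3.3
```

```text
time_s: 19.77
tcp_pos: [0.6243, -0.0502, 0.2155]
eef_rot: [-0.0, 1.0, 0.029, -0.0]
force: [1.1, 0.5, -2.9]
grip_width: 0.09
t 19.77 psi 3.32 tcp [ 0.6243 -0.0502  0.2155] tiltz [-7.e-04  1.e-04 -1.e+00]
roll units 0.00 ; after roll shift units x 0.00 y -0.01 z -0.01 | now-axes: [ 0.   -0.01 -0.01]
F [ 1.13  0.46 -2.91] T [-0.182  0.118 -0.049] grip 0.090 q [-0.1   0.41  1.47  0.    1.26 -0.16]
```

```bash
python3 -m inch '[[[0,0,0.04,0,1],[0,0,0.03,0,1],[0,0,0,0,1],[0,0,0,0,1]]]'; python3 go.py 0.6244 -0.05 0.2157 3.3;  python3 -m inch '[[[0,0,0.02,0,1],[0,0,0,0,1],[0,0,0,0,1]]]'
```

```text
time_s: 20.1
tcp_pos: [0.6242, -0.0503, 0.2139]
eef_rot: [-0.0, 1.0, 0.029, 0.0]
force: [0.4, 0.3, -2.7]
grip_width: 0.089
t 20.10 psi 3.32 tcp [ 0.6242 -0.0503  0.2139] tiltz [ 2.e-04  1.e-04 -1.e+00]
roll units 0.00 ; after roll shift units x 0.01 y -0.01 z -0.06 | now-axes: [ 0.01 -0.01 -0.06]
F [ 0.36  0.32 -2.72] T [-0.17   0.106 -0.035] grip 0.089 q [-0.1   0.41  1.48  0.    1.25 -0.16]
time_s: 20.35
tcp_pos: [0.6242, -0.0503, 0.2136]
eef_rot: [-0.0, 1.0, 0.029, 0.0]
force: [-1.3, -0.5, -0.3]
grip_width: 0.083
```

```bash
python3 -m inch '[[[0,0,0.01,0,1],[0,0,0,0,0.95],[0,0,0,0,0.9],[0,0,0,0,0.85],[0,0,0,0,0.8],[0,0,0,0,0.7],[0,0,0,0,0.7],[0,0,0,0,0.7]]]'
python3 - <<'E'
from h import *
c=optics.read_camera("wrist");cv2.imwrite("pics/w9.png",c["frame"][:,:,::-1])
c=optics.read_camera("scene");cv2.imwrite("pics/s9.png",cv2.resize(c["frame"][150:310,230:440,::-1],None,fx=3.7,fy=3.7))
E
```

```text
time_s: 21.02
tcp_pos: [0.6244, -0.0502, 0.2128]
eef_rot: [-0.0, 1.0, 0.029, 0.0]
force: [-0.8, 0.0, -0.2]
grip_width: 0.302
```

View pics/w9.png

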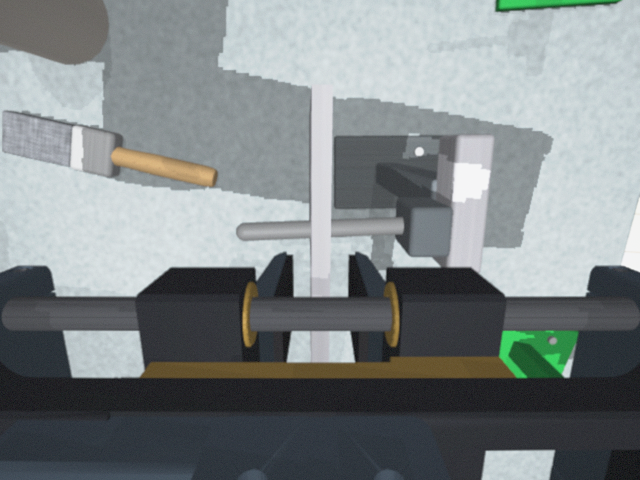

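View pics/s9.png

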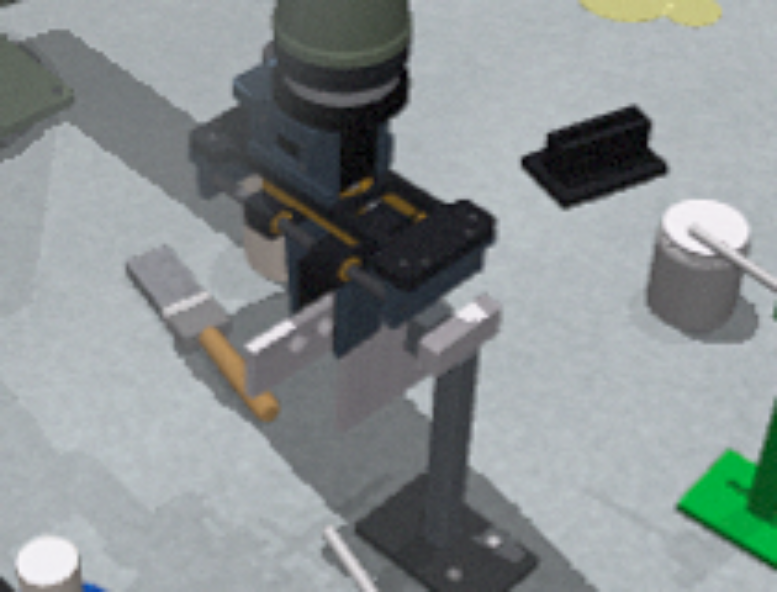

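Fingers are clear on both sides (plate at column 320, pads at 280 and 360) and the plate hangs by the peg. I'll lift straight off slowly.

```bash
python3 -m inch '[[[0,0,-0.15,0,0.7],[0,0,-0.25,0,0.7],[0,0,-0.4,0,0.7],[0,0,-0.6,0,0.7],[0,0,-0.8,0,0.7],[0,0,-0.9,0,0.7],[0,0,-0.5,0,0.7],[0,0,0,0,0.7]]]'; python3 -m inch '[[[-0.5,0.3,0,0,0.7],[-0.8,0.4,0,0,0.7],[-0.8,0.4,0,0,0.7],[-0.8,0.4,0,0,0.7],[-0.8,0.4,0,0,0.7],[-0.4,0.2,0,0,0.7],[0,0,0,0,0.7],[0,0,0,0,0.7]]]'; python3 go.py 0.5 -0.1 0.32 3.3
cat > fin.py <<'E'
from h import *
import sys
n=sys.argv[1]
c=optics.read_camera("scene");np.savez(n+"s.npz",**c);cv2.imwrite(f"pics/{n}s.png",cv2.resize(c["frame"][130:370,130:450,::-1],None,fx=2.5,fy=2.5))
t=optics.read_camera("top");np.savez(n+"t.npz",**t);cv2.imwrite(f"pics/{n}t.png",t["frame"][:,:,::-1])
E
python3 fin.py f1
```

```text
time_s: 21.78
tcp_pos: [0.6259, -0.0504, 0.326]
eef_rot: [0.001, 1.0, 0.029, 0.005]
force: [-0.2, -0.2, 0.3]
grip_width: 0.301
time_s: 22.45
tcp_pos: [0.5053, -0.1203, 0.3208]
eef_rot: [-0.0, 1.0, 0.028, 0.001]
force: [1.2, 0.5, -0.2]
grip_width: 0.298
t 22.45 psi 3.26 tcp [ 0.5053 -0.1203  0.3208] tiltz [ 1.e-03  6.e-04 -1.e+00]
roll units -0.01 ; after roll shift units x -0.14 y -0.68 z 0.03 | now-axes: [-0.14 -0.68  0.03]
F [ 1.23  0.49 -0.16] T [-0.111  0.095 -0.014] grip 0.298 q [-0.26  0.19  1.53  0.    1.42 -0.31]
```

View pics/f1s.png

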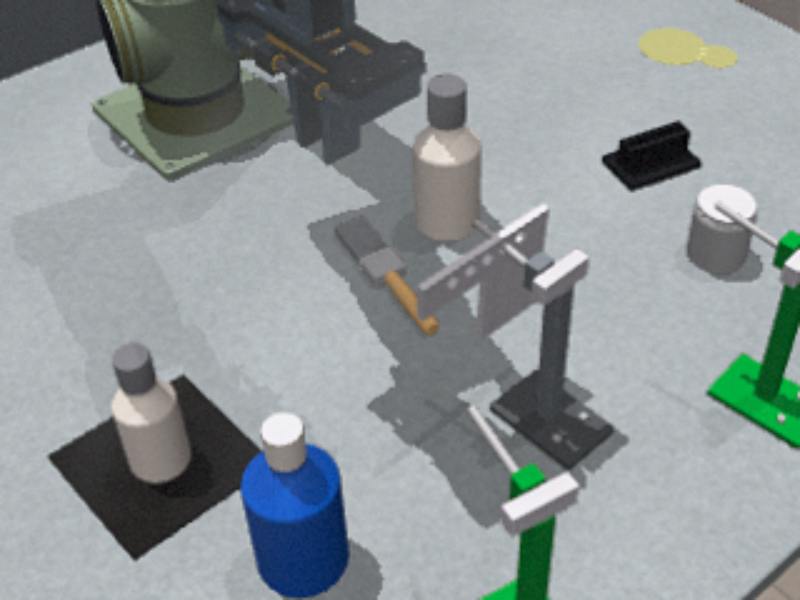

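View pics/f1t.png

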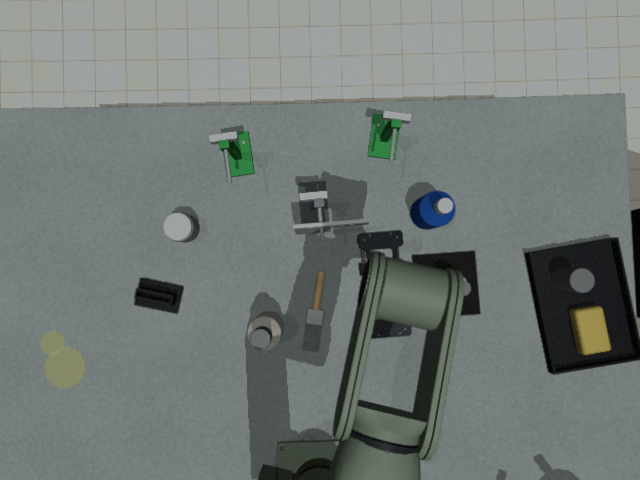

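```bash
python3 -m inch '[[[-0.2,0.2,0,0,0.7],[-0.4,0.4,0,0,0.7],[-0.2,0.2,0,0,0.7],[0,0,0,0,0.7],[0,0,0,0,0.7],[0,0,0,0,0.7],[0,0,0,0,0.7],[0,0,0,0,0.7]]]';python3 -m inch '[[[0,0,0,0,0.7],[0,0,0,0,0.7],[0,0,0,0,0.7],[0,0,0,0,0.7],[0,0,0,0,0.7],[0,0,0,0,0.7],[0,0,0,0,0.7],[0,0,0,0,0.7]]]'; python3 fin.py f2
python3 - <<'E'
from h import *
for n in ("f1s","f2s","f1t","f2t"):
    P=cloud(dict(np.load(n+".npz"))).reshape(-1,3)
    q=P[(P[:,0]>.595)&(P[:,0]<.65)&(P[:,1]>-.14)&(P[:,1]<.06)&(P[:,2]>.06)&(P[:,2]<.24)]
    # plate plane
    A=np.c_[q[:,1],q[:,2],np.ones(len(q))]
    k=np.ones(len(q),bool)
    for _ in range(6):
        co=np.linalg.lstsq(A[k],q[k,0],rcond=None)[0]; k=abs(A@co-q[:,0])<.006
    q=q[k]; b=np.arange(-.125,.04,.008);top=[]
    for lo,hi in zip(b[:-1],b[1:]):
        r=q[(q[:,1]>=lo)&(q[:,1]<hi)]
        if len(r)>3: top.append([(lo+hi)/2,np.sort(r[:,2])[-2:].mean()])
    top=np.array(top); B=np.polyfit(top[:,0],top[:,1],1)
    print(n,len(q),"plane x=",co.round(3),"y range",q[:,1].min().round(4),q[:,1].max().round(4),"z",q[:,2].min().round(4),q[:,2].max().round(4),"top-edge tilt deg %.2f"%np.degrees(np.arctan(B[0])))
a=dict(np.load("f1s.npz"))["frame"].astype(int);b=dict(np.load("f2s.npz"))["frame"].astype(int)
print("diff plate region",abs(a-b)[200:270,285:360].mean(), "bg",abs(a-b)[300:360,400:450].mean())
t=dict(np.load("f2t.npz"));P=cloud(dict(np.load("f2s.npz"))).reshape(-1,3)
k=(P[:,0]>.42)&(P[:,0]<.54)&(P[:,1]>-.39)&(P[:,1]<-.27)
for lo,hi in ((.02,.09),(.12,.145)):
    q=P[k&(P[:,2]>lo)&(P[:,2]<hi)]
    from scipy.optimize import least_squares
    rr=.03 if lo<.1 else .017
    print("bottle",lo,least_squares(lambda p:np.hypot(q[:,0]-p[0],q[:,1]-p[1])-rr,[.477,-.33],loss='soft_l1',f_scale=.003).x, len(q))
q=P[k];print("bottle max z",np.nanmax(q[:,2]))
E
```

```text
time_s: 23.22
tcp_pos: [0.4829, -0.1453, 0.3208]
eef_rot: [-0.0, 1.0, 0.029, 0.0]
force: [-0.3, 0.9, -0.6]
grip_width: 0.306
time_s: 23.88
tcp_pos: [0.4825, -0.1456, 0.3208]
eef_rot: [-0.0, 1.0, 0.029, 0.0]
force: [-0.4, 0.2, -0.0]
grip_width: 0.297
f1s 1221 plane x= [-0.055  0.046  0.614] y range -0.1218 0.04 z 0.0827 0.2196 top-edge tilt deg 0.06
f2s 1219 plane x= [-0.054  0.045  0.614] y range -0.1222 0.0408 z 0.0845 0.2199 top-edge tilt deg -0.01
f1t 576 plane x= [-0.054  0.093  0.6  ] y range -0.1174 0.0406 z 0.0865 0.2246 top-edge tilt deg 0.13
f2t 579 plane x= [-0.057  0.092  0.6  ] y range -0.1177 0.0405 z 0.0875 0.2243 top-edge tilt deg 0.17
diff plate region 5.733714285714286 bg 2.110777777777778
bottle 0.02 [ 0.47534029 -0.33054635] 489
bottle 0.12 [ 0.47633139 -0.33137851] 111
bottle max z 0.1560051268496132
```

View pics/f2s.png

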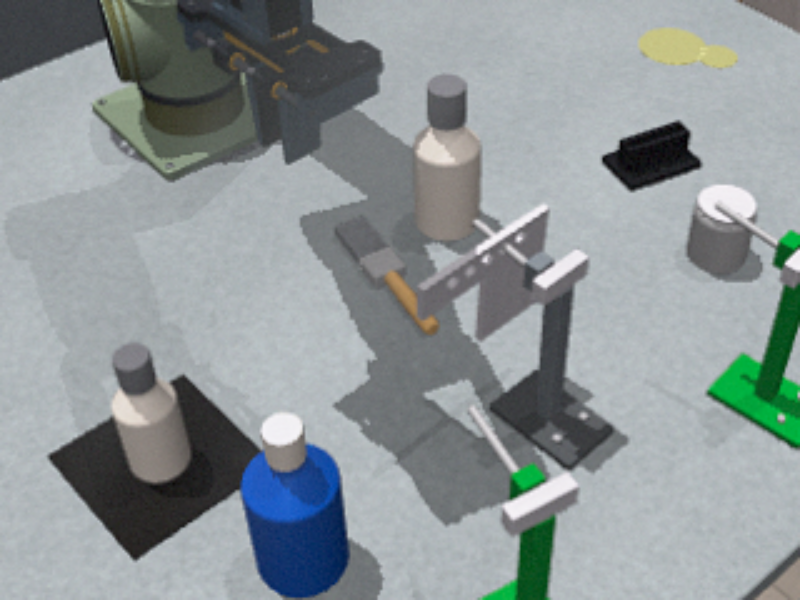

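```bash
python3 -c "
from workcell import order
print(order.sign_off())"
```

```text
the job is handed in; nothing more can be done
None
```

I set the white bottle upright on the mat, hung the plate on the grey stand's peg by its +22 mm hole, and handed the job in after about 24 s of robot time. The sign-off reports no verdict.

- **Bottle:** its axis measures about 2 mm from the mat's centre, upright and let go.
- **Plate:** it hangs with the long bar on top, and its top edge is level to within 0.2 degrees. I estimate its centre at about 153 mm high and 33 mm to the stand's -y side, both inside the limits.
- **Stillness:** pictures about 1.4 s apart gave the same plate position to within about 2 mm. The raw pixel difference around the plate was above background (5.7 against 2.1), which I put down to the arm's moving shadow.
- **Robot:** the gripper ended clear of everything, with wrist force readings at noise level.
- **Jug, tin and brush:** they look unmoved in the before and after pictures. I did not measure their positions.
- **Camera agreement:** the scene and top cameras differed by about 5 mm on the plate's height and disagreed on how far it leans out of plane (3 against 5 degrees), both inside the limits. None of my checks failed.

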